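Refit the dry-air filter insert and reset the purge valve

ROBOT

A 6-joint arm with a two-finger parallel gripper is mounted at the origin on the work surface. World frame = base frame: x ahead of the robot, y to its left, z up, the work surface at z = 0. Lengths are in m, angles in rad, forces in N, time in s.
With the tool pointing down it reaches from about 0.425 to 1.125 m from the base axis. Payload 14.9 kg.
Tool frame: the origin (TCP) lies midway between the tips of the shut fingers; the grasp point (between the pads) lies 19 mm behind it (grip_depth is the distance from the TCP to the grasp point, in m); z points along the fingers, y is the line along which they close (so a half turn about z gives the same grasp; the last joint's range is limited). The gripper opens to 91 mm and grips with 3 to 60 N. Pads are 32 mm wide; open, the fingers measure 118 mm over their backs; the gripper's body (76 mm by 178 mm) begins 60 mm behind the grasp point.
Start: joints at [1.155, 0.379, 1.734, -0, 1.028, -0.033], TCP at [0.261, 0.649, 0.214] pointing down, gripper open.
Joint ranges: [-2.77, 2.77], [-0.74, 2.19], [0, 2.66], [-1.06, 4.2], [0.31, 2.87], [-3.08, 3.08]. Speed limits (rad/s): [1.89, 1.89, 2.39, 3.14, 3.14, 3.14].

INTERFACE

Orientations are given as a 3x3 rotation matrix whose columns are the frame's x, y, z axes.
In Python, from cell import * gives the robot as it stands.
- The arm moves only by the shell command python3 -m pendant 'ROWS' [FORCE]. ROWS is JSON, a list of rows, each an object with "translation": the shift along the world's x, y, z in cm, a list of three; "turn": the turn, a rotation vector about the world's x, y, z in degrees, a list of three; "grip": the finger opening in cm, from 0 to 9.12. In form: [{"translation": [dx, dy, dz], "turn": [ax, ay, az], "grip": grip}, ...]. A call has 1 to 8 rows; each row is the pose to reach, as a shift and turn from the pose commanded when the call began; what a row does not reach only later rows make up. A row lasts 1/8 s, in which the tool goes at most 62.5 mm and 10.7 degrees, less where a joint would pass 70% of its speed; a pose out of reach is approached as far as the arm can. A call with a gripper value outside its range is refused whole. The fingers move at their own pace and stop on an object; FORCE is the grip in N (left out, the last holds). Time passes only in rows, so rows that repeat a pose let the fingers close. It gives the time, the measured TCP pose, the force, the opening and the grip force at its end, in the units of the state.
- sense(): the state, without advancing time (a new reading comes with each control period).
- read_camera(name): name is "scene" or "side" or "wrist"; returns the picture (480x640x3 uint8, blue, green, red); there is no depth.
- calibration(name): a dict with "K" (3x3 intrinsics, pixels), "distortion" ([k1, k2, p1, p2, k3] as OpenCV has them; the pictures are not rectified), "extrinsics" (4x4, takes a point from world to camera coordinates); the wrist camera has in their place "mount" (4x4, takes a point from camera to tool coordinates, whose origin is the TCP and whose axes are the flange's). Camera axes: x right, y down, z forward; pixel columns grow to the right and rows downward; lengths in m; the calibration is good to about 2 mm. A picture is of the moment at which its call begins: read the wrist's pose just before it. calibration takes no time and is no camera call.
- sign_off(): hands the job in; it is judged then, once.
Trained networks look in the newest picture that a camera, given by its name, has taken for a name from the list of things; names that differ only in an ending like _2 or _b are one class to them, and where a whole thing is asked for, a point or a joint stands for the part that bears it (a point fixed in the world has none). Each returns a list of dicts, best first, with "conf" (0 to 1); they miss things now and then, are a little off and sometimes report something else, mostly with a low value. They report only what shows in the picture. A call takes as long as a camera call.
- look_for(camera, query): "pixel" ([column, row] in pixels, amid what is visible of it).
The state is a dict: "t": time; "joint_positions": joint angles; "joint_velocities": joint speeds; "effort": joint torques, N m; "eef_pos": TCP position; "tool_rot": TCP orientation; "contact_force": force on the tool from outside, world axes, zero at the start; "wrist_torque": the same for the moment, N m; "finger_gap": finger opening in m; "finger_force": force on a finger pad.
Only numpy, scipy, OpenCV 4.12 (cv2) and the standard library are available. Lean on these libraries where they do the work, as an engineer would, in place of code of your own. Each camera call takes 0.05 s, during which the arm holds its last target. There are 200 camera calls.

TASK

On the print-room air manifold, put the keyed filter insert (the ribbed block with a tongue on one side) flat and square into its pocket, fully home, and let go of it. Then take the valve handwheel by its upright handle, turn it clockwise until it is fully closed against its stop, and open it again by exactly two full turns. The wheel creeps back if it is let go there, so finish while still gripping the handle and holding the wheel still; do not shove the blanking block, gear or bracket about.

Things in the scene. Friction and masses are not known exactly. Their poses are not given: they have to be found in the camera images.
- insert: In mm. White plastic filter insert loose on the bench, left or right of the manifold: block 44 (x) x 56 (y) x 24 high; a tongue 14 wide (y), 24 high, sticks out of the middle of its +x side to x = +33. On top, centred, a grip rib 16 (x) x 42 (y) up to 51 above the underside: pinch it across x. Origin: centre of the block's underside, z up. 80 to 170 g. Its yaw is within 75 degrees of the pocket's.
- pocket (a point): In mm. Centre of the pocket floor, 12 above the bench, in the fixed manifold (slab 125 x 360 x 12). Grey walls 18 high, 12 thick; opening 48 (x) x 60 (y), plus an 18 wide slot to x = +36 in the middle of the +x side for the tongue: 2 play all round. Seated, the insert's origin and axes match these. z up, -x faces the robot at zero yaw; the valve lies 220 away along -y.
- valve (a joint): Valve opening, rad: 0 = closed on the rigid stop, grows anticlockwise seen from above, 6.283 a turn, up to 25; starts at 2.3 to 5.8. Fixed vertical axis, the wheel does not rise. Friction 0.07 N m plus a closing spring of 0.008 N m per rad: below 8 rad it stays where left, at two turns it creeps back if let go.
- wheel_centre (a point): In mm. Centre of the steel valve wheel, on its vertical axis, 74 above the bench. Rim 104 across its centre line, 12 thick, three spokes, hub top 84 above the bench. Brass valve body below; a pipe 26 above the bench runs to the pocket.
- handle: In mm. The wheel's upright handle: black cylinder, 18 diameter, 42 tall, on the rim, 47 from the wheel's axis. It spins freely on its own pin, so a gripper can keep its yaw while carrying it round. Origin: centre of its lower end, 82 above the bench (top at 124); z up, its yaw means nothing. It circles the axis by the valve angle; at valve 0 it is on the wheel's -x side (pocket's x).
- blank: Bystander: white blanking block like the insert (44 x 56 x 24 mm, same rib, 51 mm tall) but without a tongue. Leave alone. Origin under its centre.
- gear: Bystander: white printed gear, 62 mm across, 26 mm high, lying flat. Origin under its centre.
- bracket: Bystander: grey printed L bracket, 50 x 40 x 46 mm. Origin under the centre of its foot.

How it is judged:
On the way, in this order (a step that is already met when the one before it is completed fails the run):
1. the insert lies flat, square and fully home in its pocket, let go (z of insert in the frame of pocket between -0.003 and 0.003 m and horizontal distance between insert and pocket below 0.005 m and angle between the x axis of insert and the x axis of pocket, either way round below 0.12 rad and angle between insert's own z axis and vertical below 0.05 rad and contact force between the fingers and insert below 0.2 N), for 0.2 s.
2. the valve is fully closed against its stop (value of joint valve below 0.08 rad), for 0.1 s.
At the end, for the whole second after the job is handed in: Valve 12.566 rad (two turns) open within 0.26 rad and still (under 0.1 rad/s), the fingers gripping its handle with over 2 N; insert home in the pocket: within 3 mm in height, 5 mm sideways, square within 0.12 rad, tilt under 0.05 rad (value of joint valve between 12.306 and 12.826 rad and velocity of joint valve between -0.1 and 0.1 rad/s and contact force between the fingers and handle above 2 N and z of insert in the frame of pocket between -0.003 and 0.003 m and horizontal distance between insert and pocket below 0.005 m and angle between the x axis of insert and the x axis of pocket, either way round below 0.12 rad and angle between insert's own z axis and vertical below 0.05 rad); the arm keeps its last pose, push and grip.
It fails at once if a bystander is shoved more than 30 mm (distance of any of blank, gear, bracket from where it was at the start of the episode above 0.03 m).
It also fails if it takes over 72 s, if anything falls off the work surface, if the arm or the gripper's body presses on something with over 40 N, if the wrist force passes 120 N, or if a joint passes its speed limit or range.

## Working session

There is one attempt and no reset: what is moved stays moved. The work goes in short steps, Python scripts to look and compute and a shell command to move; the robot and the scene stay as the last step left them, time stands still between calls to the robot, and variables do not carry over. Pictures are saved under pics/ and viewed, at most 10 in all, crops included, and the job is handed in when it is done.

```bash
ls; mkdir -p pics; cat > h.py <<'E'
from cell import *
import numpy as np, cv2
def ray(cam,px,s=None):
    c=calibration(cam);K=np.array(c["K"]);d=np.array(c["distortion"])
    u=cv2.undistortPoints(np.array([[px]],float),K,d)[0,0]
    r=np.array([u[0],u[1],1.])
    if cam=="wrist":
        M=np.array(c["mount"]);s=s or sense();T=np.eye(4);T[:3,:3]=s["tool_rot"];T[:3,3]=s["eef_pos"]
        W=T@M
    else: W=np.linalg.inv(np.array(c["extrinsics"]))
    return W[:3,3],W[:3,:3]@r
def at(cam,px,z,s=None):
    o,r=ray(cam,px,s); return o+r*(z-o[2])/r[2]
def proj(cam,P,s=None):
    c=calibration(cam);K=np.array(c["K"]);d=np.array(c["distortion"])
    if cam=="wrist":
        M=np.array(c["mount"]);s=s or sense();T=np.eye(4);T[:3,:3]=s["tool_rot"];T[:3,3]=s["eef_pos"]
        E=np.linalg.inv(T@M)
    else: E=np.array(c["extrinsics"])
    return cv2.projectPoints(np.array(P,float),cv2.Rodrigues(E[:3,:3])[0],E[:3,3],K,d)[0][:,0]
E
python3 - <<'E'
from h import *
s=sense();print(s)
Z=dict(insert=.03,pocket=.012,wheel_centre=.074,valve=.074,handle=.1,blank=.03,gear=.015,bracket=.02)
for cam in("scene","side"):
    cv2.imwrite(f"pics/{cam}0.png",read_camera(cam))
    for q in Z:
        for r in look_for(cam,q)[:3]: print(cam,q,np.round(r["pixel"]),round(r["conf"],2),at(cam,r["pixel"],Z[q]).round(3))
E
```

```text
pics
{'t': 0.0, 'joint_positions': array([ 1.15473969e+00,  3.79381264e-01,  1.73477046e+00,  3.06163848e-06,
        1.02848946e+00, -3.33207137e-02]), 'joint_velocities': array([ 0.00058155,  0.00088047, -0.00022562, -0.00188582,  0.00101196,
       -0.00039922]), 'effort': array([-5.90750533e-04, -7.63734269e+01, -4.34374595e+01,  6.51419023e-02,
        4.24171973e-02, -4.06405422e-05]), 'eef_pos': array([0.2612839 , 0.64899198, 0.21331245]), 'tool_rot': array([[-9.27645754e-01,  3.73461073e-01, -4.26168169e-04],
       [ 3.73461314e-01,  9.27645260e-01, -9.58017936e-04],
       [ 3.75504768e-05, -1.04785860e-03, -9.99999450e-01]]), 'contact_force': array([ 0.52629422, -0.81453394,  0.16734381]), 'wrist_torque': array([ 0.0084926 , -0.00366954,  0.00464006]), 'finger_force': 0.0, 'finger_gap': 0.09136591845687952}
scene insert [262. 157.] 0.72 [ 0.462 -0.335  0.03 ]
scene pocket [305. 262.] 0.81 [ 0.564 -0.033  0.012]
scene wheel_centre [256. 213.] 0.74 [ 0.598 -0.136  0.074]
scene valve [215. 182.] 0.7 [ 0.612 -0.263  0.074]
scene valve [253. 208.] 0.62 [ 0.596 -0.152  0.074]
sc
[... 173 characters left out ...]
0.56 [ 0.45  -0.359  0.015]
scene bracket [454. 424.] 0.93 [0.589 0.341 0.02 ]
scene bracket [259. 209.] 0.51 [ 0.556 -0.199  0.02 ]
side insert [368. 400.] 0.94 [ 0.443 -0.35   0.03 ]
side pocket [355. 278.] 0.8 [ 0.566 -0.056  0.012]
side wheel_centre [387. 287.] 0.68 [ 0.59  -0.153  0.074]
side wheel_centre [246. 186.] 0.37 [0.425 0.29  0.074]
side valve [386. 280.] 0.61 [ 0.599 -0.135  0.074]
side valve [370. 405.] 0.6 [ 0.428 -0.377  0.074]
side handle [385. 284.] 0.7 [ 0.578 -0.161  0.1  ]
side handle [390. 260.] 0.49 [ 0.621 -0.106  0.1  ]
side blank [245. 188.] 0.65 [0.434 0.334 0.03 ]
side gear [430. 384.] 0.75 [ 0.575 -0.365  0.015]
side bracket [294. 175.] 0.67 [0.58  0.341 0.02 ]
```

View pics/scene0.png

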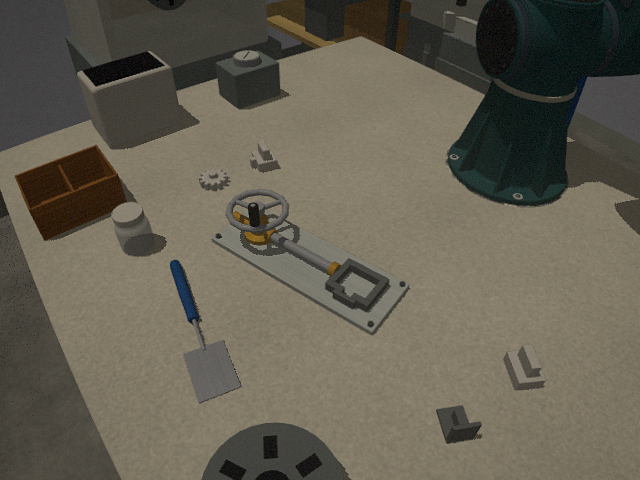

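View pics/side0.png

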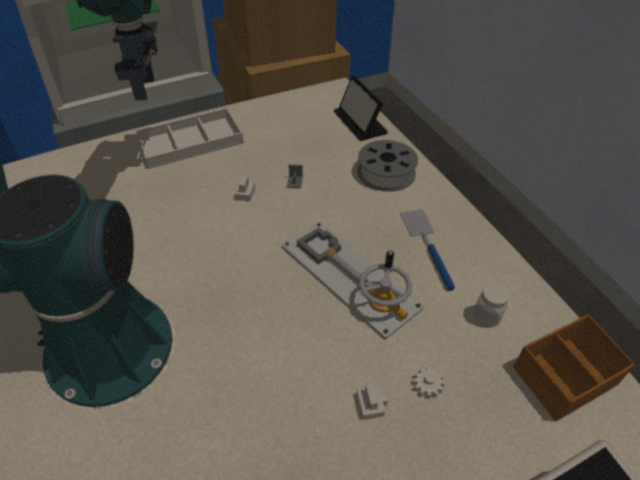

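The scene picture shows the manifold with wheel at (256,213), handle (253,213), pocket (358,284), insert with its tongue at (262,157), gear (214,180), blank (524,367) and bracket (458,424). The side picture agrees: insert (370,400), pocket (318,243), handle (390,258).

```bash
python3 - <<'E'
from h import *
print(calibration("wrist"))
print(at("scene",(358,283),.025),at("side",(318,243),.025))
A=[at("side",p,.012)[:2] for p in [(319,224),(286,243),(386,331),(418,305)]];print(np.round(A,3))
B=[at("scene",p,.012)[:2] for p in [(219,236),(371,324),(403,283)]];print(np.round(B,3))
print(at("scene",(257,209),.074),at("side",(386,285),.074))
print(at("scene",(253,206),.124),at("side",(390,253),.124))
E
```

```text
{'K': array([[386.64805383,   0.        , 314.32499732],
       [  0.        , 386.64805383, 241.18990551],
       [  0.        ,   0.        ,   1.        ]]), 'distortion': array([-0.03471341,  0.        ,  0.        ,  0.        ,  0.        ]), 'mount': array([[ 2.72802553e-04, -9.68651862e-01, -2.48422012e-01,
         6.92790105e-02],
       [ 9.99999844e-01,  3.85466354e-04, -4.04876325e-04,
         1.08212561e-04],
       [ 4.87942533e-04, -2.48421862e-01,  9.68651816e-01,
        -1.70212332e-01],
       [ 0.00000000e+00,  0.00000000e+00,  0.00000000e+00,
         1.00000000e+00]])}
[0.52989575 0.07088119 0.025     ] [0.52942771 0.07024075 0.025     ]
[[ 0.565  0.142]
 [ 0.463  0.115]
 [ 0.559 -0.216]
 [ 0.658 -0.186]]
[[ 0.656 -0.186]
 [ 0.562  0.141]
 [ 0.46   0.111]]
[ 0.59046689 -0.14452022  0.074     ] [ 0.5910874  -0.14677555  0.074     ]
[ 0.61977065 -0.10313976  0.124     ] [ 0.61823263 -0.10709802  0.124     ]
```

```bash
python3 -m pendant '[{"translation":[13,-28,14],"turn":[0,0,-26],"grip":9},{"translation":[13,-28,14],"turn":[0,0,-26],"grip":9},{"translation":[13,-28,14],"turn":[0,0,-26],"grip":9},{"translation":[13,-28,14],"turn":[0,0,-26],"grip":9},{"translation":[27,-58,14],"turn":[0,0,-52],"grip":9},{"translation":[27,-58,14],"turn":[0,0,-52],"grip":9},{"translation":[27,-58,14],"turn":[0,0,-52],"grip":9},{"translation":[27,-58,14],"turn":[0,0,-52],"grip":9}]' 30
python3 -m pendant '[{"translation":[0,0,0],"turn":[0,0,0],"grip":9},{"translation":[0,0,0],"turn":[0,0,0],"grip":9}]'
```

```text
t: 1.9
eef_pos: [0.4631, 0.2153, 0.3399]
tool_rot: [[-0.276, 0.961, 0.001], [0.961, 0.276, 0.0], [0.0, 0.001, -1.0]]
contact_force: [0.4, -0.2, -0.2]
finger_gap: 0.0901
finger_force: 0.0
t: 2.15
eef_pos: [0.4625, 0.2173, 0.3394]
tool_rot: [[-0.276, 0.961, -0.0], [0.961, 0.276, 0.0], [0.0, -0.0, -1.0]]
contact_force: [0.9, 0.9, 0.9]
finger_gap: 0.0901
finger_force: 0.0
```

```bash
python3 -m pendant '[{"translation":[6,-13,-3],"turn":[0,0,0],"grip":9},{"translation":[6,-13,-3],"turn":[0,0,0],"grip":9},{"translation":[6,-13,-3],"turn":[0,0,0],"grip":9},{"translation":[6,-13,-3],"turn":[0,0,0],"grip":9},{"translation":[6,-13,-3],"turn":[0,0,0],"grip":9}]'
python3 - <<'E'
from h import *
import pickle
s=sense();im=read_camera("wrist");cv2.imwrite("pics/w1.png",im);pickle.dump(s,open("s1.pkl","wb"))
print(s["eef_pos"],s["t"])
E
```

```text
t: 2.78
eef_pos: [0.5223, 0.0886, 0.3094]
tool_rot: [[-0.278, 0.961, -0.0], [0.961, 0.278, 0.0], [0.0, -0.0, -1.0]]
contact_force: [0.6, 0.3, -0.4]
finger_gap: 0.0902
finger_force: 0.0
[0.52225477 0.08860762 0.30944105] 2.775
```

View pics/w1.png

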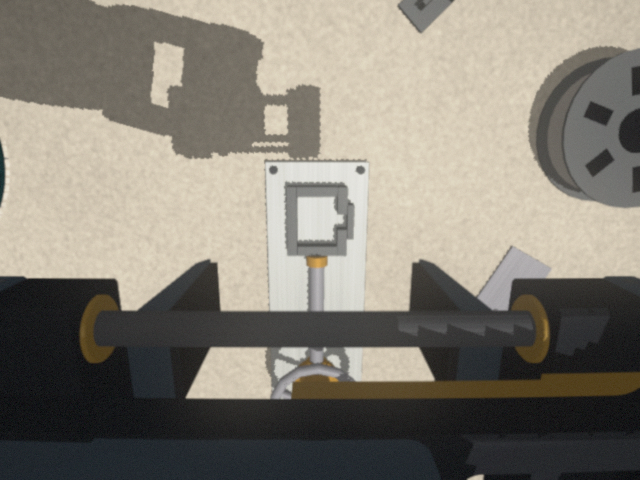

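The wrist picture shows the pocket's walls from about (286,183) to (348,255), slot on the right at (345,217), plate screws at (273,170) and (361,170), and the tool's shadow beside them. I fit the wall model to it.

```bash
cat > fit.py <<'E'
from h import *
import pickle
from scipy.optimize import minimize
def boxmask(boxes,pose,z0,cam,s,up=4):
    m=np.zeros((480*up//1,640*up),np.uint8)
    c,si=np.cos(pose[2]),np.sin(pose[2])
    for x0,x1,y0,y1,a,b in boxes:
        P=[[pose[0]+c*x-si*y,pose[1]+si*x+c*y,z0+z] for x in(x0,x1) for y in(y0,y1) for z in(a,b)]
        q=(proj(cam,P,s)+.5)*up-.5
        cv2.fillConvexPoly(m,cv2.convexHull(np.round(q).astype(np.int32)),1)
    return cv2.resize(m.astype(np.float32),(640,480),interpolation=cv2.INTER_AREA)
def fit(boxes,p0,z0,cam,s,obs):
    def f(p):
        q=np.array([p[0]/100,p[1]/100,p[2]/10]); m=boxmask(boxes,q,z0,cam,s)
        return 1-np.minimum(m,obs).sum()/np.maximum(m,obs).sum()
    x0=np.array([p0[0]*100,p0[1]*100,p0[2]*10])
    for step in(.8,.3,.1):
        r=minimize(f,x0,method="Nelder-Mead",options=dict(initial_simplex=x0+step*np.vstack([np.zeros(3),np.eye(3)]),xatol=.003,fatol=1e-4));x0=r.x
    return np.array([x0[0]/100,x0[1]/100,x0[2]/10]),r.fun
E
python3 - <<'E'
from fit import *
s=pickle.load(open("s1.pkl","rb"));im=cv2.imread("pics/w1.png");g=im.mean(2)
print(g[217,275:365].astype(int));print(g[175:265,312].astype(int))
roi=np.zeros((480,640));roi[178:256,280:360]=1
obs=((g<125)&(roi>0)).astype(np.float32)
for cap in (6,12):
    w=.018
    B=[(-.036,-.024,-.042,.042,0,w),(-.036,.036,.03,.042,0,w),(-.036,.036,-.042,-.03,0,w),(.024,.036,.009,.042,0,w),(.024,.036,-.042,-.009,0,w),(.036,.036+cap/1e3,-.021,.021,0,w)]
    print(cap,fit(B,(.53,.07,.283),.012,"wrist",s,obs))
v=[at("wrist",p,.012,s) for p in((273,170),(361,170))];print(v,np.degrees(np.arctan2(*(v[1]-v[0])[1::-1])))
o=cv2.resize(im[140:280,240:400],None,fx=4,fy=4,interpolation=cv2.INTER_CUBIC);cv2.imwrite("pics/w1c.png",o)
E
```

```text
[221 221 223 219 219 218 218 222 220 216 191 144 127 127 131 130 131 131
 134 132 135 136 170 211 220 220 219 220 220 220 223 222 223 221 224 222
 221 220 222 222 219 222 220 217 218 220 220 221 221 221 219 219 220 219
 220 220 221 222 223 223 223 220 219 219 222 219 214 193 146 123 115 100
 104 127 133 136 135 138 158 193 218 223 224 223 224 223 224 222 219 220]
[222 221 222 221 222 218 197 150 122 114 101  98 118 130 132 133 134 129
 133 133 137 159 190 215 221 219 221 221 221 220 221 220 220 220 221 221
 220 220 221 220 219 220 220 220 219 218 220 219 220 221 220 220 219 219
 220 219 219 220 219 219 220 218 217 215 198 163 130 113  98  82  83 100
 121 130 132 134 135 131 124 111  97  91 103 121 130 131 135 132 133 135]
6 (array([0.52904964, 0.06983026, 0.25687774]), np.float64(0.7023831605911255))
12 (array([0.52846199, 0.06976907, 0.27754366]), np.float64(0.7191809415817261))
[array([0.46476835, 0.11073996, 0.012     ]), array([0.56570418, 0.14001378, 0.012     ])] 16.17343307400053
```

View pics/w1c.png

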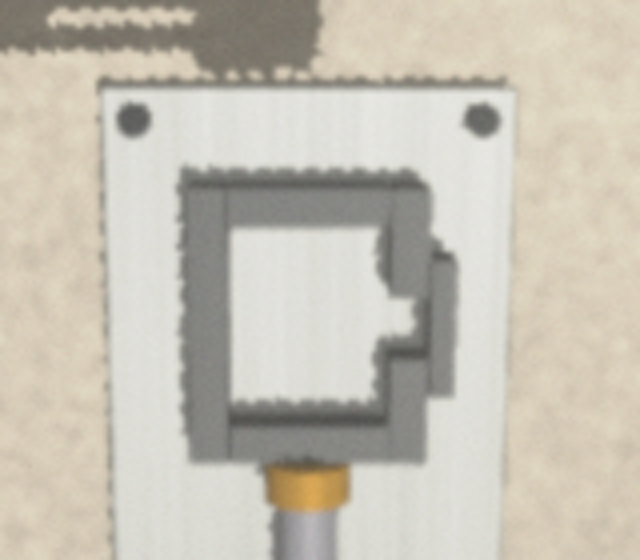

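The crop shows a clean pocket, outer top edges (188,188)-(428,462) in the crop; my threshold was just too dark.

```bash
python3 - <<'E'
from fit import *
s=pickle.load(open("s1.pkl","rb"));im=cv2.imread("pics/w1.png");g=im.mean(2)
roi=np.zeros((480,640));roi[178:255,280:360]=1
obs=((g<165)&(roi>0)).astype(np.float32)
w=.018
for cap in (6,8):
    B=[(-.036,-.024,-.042,.042,0,w),(-.036,.036,.03,.042,0,w),(-.036,.036,-.042,-.03,0,w),(.024,.036,.009,.042,0,w),(.024,.036,-.042,-.009,0,w),(.036,.036+cap/1e3,-.021,.021,0,w)]
    print(cap,fit(B,(.53,.07,.283),.012,"wrist",s,obs))
# top corners from crop
for c in [(188,188),(428,188),(428,462),(188,462),(229,227),(387,227),(386,425),(230,425)]:
    print(c,at("wrist",((c[0]+.5)/4-.5+240,(c[1]+.5)/4-.5+140),.03,s).round(4))
E
```

```text
Traceback (most recent call last):
  File "fit.py", line 18, in fit
    r=minimize(f,x0,method="Nelder-Mead",options=dict(initial_simplex=x0+step*np.vstack([np.zeros(3),np.eye(3)]),xatol=.003,fatol=1e-4));x0=r.x
  File "fit.py", line 14, in f
    q=np.array([p[0]/100,p[1]/100,p[2]/10]); m=boxmask(boxes,q,z0,cam,s)
                                               ~~~~~~~^^^^^^^^^^^^^^^^^^
  File "fit.py", line 9, in boxmask
    q=(proj(cam,P,s)+.5)*up-.5
       ~~~~^^^^^^^^^
  File "h.py", line 15, in proj
    c=calibration(cam);K=np.array(c["K"]);d=np.array(c["distortion"])
ValueError: time passes only in moves, steps and waits
```

```bash
python3 -m pendant '[{"translation":[-6,-25,0],"turn":[0,0,-30],"grip":9},{"translation":[-6,-25,0],"turn":[0,0,-30],"grip":9},{"translation":[-6,-25,0],"turn":[0,0,-30],"grip":9},{"translation":[-6,-25,0],"turn":[0,0,-30],"grip":9},{"translation":[-6,-25,0],"turn":[0,0,-30],"grip":9},{"translation":[-6,-33,0],"turn":[0,0,-30],"grip":9},{"translation":[-6,-33,0],"turn":[0,0,-30],"grip":9},{"translation":[-6,-33,0],"turn":[0,0,-30],"grip":9}]'
python3 -m pendant '[{"translation":[0,0,0],"turn":[0,0,0],"grip":9},{"translation":[0,0,0],"turn":[0,0,0],"grip":9}]'
```

```text
t: 3.82
eef_pos: [0.4629, -0.2423, 0.3093]
tool_rot: [[0.241, 0.971, -0.0], [0.971, -0.241, 0.0], [0.0, -0.0, -1.0]]
contact_force: [0.5, -0.2, -0.6]
finger_gap: 0.0902
finger_force: 0.0
t: 4.08
eef_pos: [0.4628, -0.2416, 0.3094]
tool_rot: [[0.239, 0.971, 0.0], [0.971, -0.239, 0.0], [0.0, 0.0, -1.0]]
contact_force: [0.3, 0.6, 0.1]
finger_gap: 0.0901
finger_force: 0.0
```

```bash
python3 - <<'E'
s=open("h.py").read()
s=s.replace("def ray(","_cal=calibration\nimport functools\ncalibration=functools.lru_cache(None)(lambda n:_cal(n))\ndef ray(",1)
open("h.py","w").write(s)
E
python3 -m pendant '[{"translation":[-1.5,-9,-4],"turn":[0,0,0],"grip":9},{"translation":[-1.5,-9,-4],"turn":[0,0,0],"grip":9},{"translation":[-1.5,-9,-4],"turn":[0,0,0],"grip":9},{"translation":[-1.5,-9,-4],"turn":[0,0,0],"grip":9}]' >/dev/null
python3 - <<'E'
from fit import *
s=sense();im=read_camera("wrist");cv2.imwrite("pics/w2.png",im);pickle.dump(s,open("s2.pkl","wb"))
print(s["eef_pos"],s["t"])
s=pickle.load(open("s1.pkl","rb"));im=cv2.imread("pics/w1.png");g=im.mean(2)
roi=np.zeros((480,640));roi[178:255,280:360]=1
obs=((g<165)&(roi>0)).astype(np.float32)
w=.018
for cap in (6,8):
    B=[(-.036,-.024,-.042,.042,0,w),(-.036,.036,.03,.042,0,w),(-.036,.036,-.042,-.03,0,w),(.024,.036,.009,.042,0,w),(.024,.036,-.042,-.009,0,w),(.036,.036+cap/1e3,-.021,.021,0,w)]
    print(cap,fit(B,(.53,.07,.283),.012,"wrist",s,obs))
c=[(188,188),(428,188),(428,462),(188,462),(229,227),(387,227),(386,425),(230,425)]
P=np.array([at("wrist",((a+.5)/4-.5+240,(b+.5)/4-.5+140),.03,s) for a,b in c]);print(P.round(4),P[:4].mean(0),P[4:].mean(0))
E
```

```text
[ 0.44782598 -0.3321018   0.26963515] 4.575
6 (array([0.52981475, 0.07010324, 0.28161182]), np.float64(0.12881135940551758))
8 (array([0.52980957, 0.07008923, 0.27488043]), np.float64(0.1123388409614563))
[[0.4864 0.0987 0.03  ]
 [0.5532 0.118  0.03  ]
 [0.5779 0.039  0.03  ]
 [0.508  0.0188 0.03  ]
 [0.5008 0.091  0.03  ]
 [0.5451 0.1039 0.03  ]
 [0.5623 0.0466 0.03  ]
 [0.5171 0.0335 0.03  ]] [0.53136704 0.06861253 0.03      ] [0.53132966 0.06873665 0.03      ]
```

View pics/w2.png

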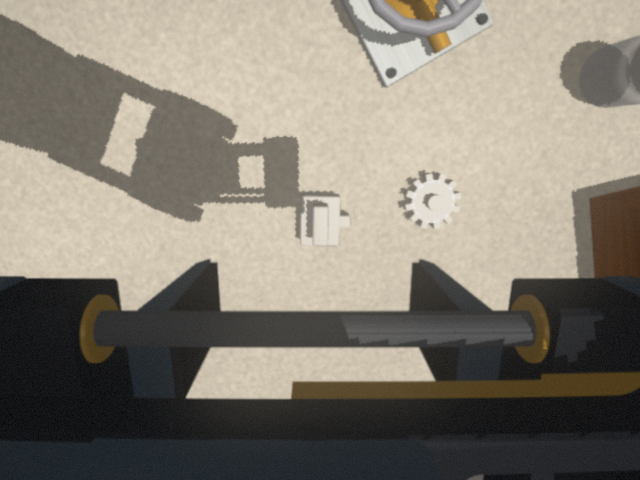

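The wrist picture shows the insert at (321,219), tongue to the right at (345,220), rib at (321,223), nearly aligned with the tool; gear at (431,200), clear of the fingers.

```bash
python3 - <<'E'
from fit import *
s=pickle.load(open("s2.pkl","rb"));im=cv2.imread("pics/w2.png").astype(int)
roi=np.zeros((480,640));roi[185:255,290:360]=1
sat=im.max(2)-im.min(2)
print(im[220,292:356].tolist()[::4])
obs=((sat<28)&(im.mean(2)>135)&(roi>0)).astype(np.float32);print(obs.sum())
B=[(-.022,.022,-.028,.028,0,.024),(.022,.033,-.007,.007,0,.024),(-.008,.008,-.021,.021,.024,.051)]
for th in(20,28,36):
    obs=((sat<th)&(im.mean(2)>135)&(roi>0)).astype(np.float32)
    p,e=fit(B,(.45,-.345,-.24),0,"wrist",s,obs);print(th,p,np.degrees(p[2]),e)
y=s["tool_rot"][:,1];print(np.degrees(np.arctan2(y[1],y[0])))
m=boxmask(B,p,0,"wrist",s);o=im.copy().astype(np.uint8)
cs,_=cv2.findContours((m>.5).astype(np.uint8),0,2);cv2.drawContours(o,cs,-1,(0,0,255),1)
cv2.imwrite("pics/w2f.png",cv2.resize(o[180:260,280:380],None,fx=5,fy=5,interpolation=cv2.INTER_NEAREST))
E
```

```text
[[183, 202, 212], [121, 134, 140], [137, 148, 156], [204, 218, 223], [117, 124, 130], [129, 136, 143], [204, 217, 223], [212, 222, 227], [210, 222, 228], [188, 198, 207], [210, 222, 228], [211, 222, 227], [207, 220, 225], [209, 221, 227], [207, 221, 227], [181, 201, 211]]
2020.0
20 [ 0.44974251 -0.34496027 -0.27029099] -15.486532974320243 0.5478930473327637
28 [ 0.45055498 -0.34805302 -0.25522493] -14.62331113806102 0.21844762563705444
36 [ 0.46198902 -0.35796942 -0.45784812] -26.232764716348203 0.47733592987060547
-13.913454830172654
```

View pics/w2f.png

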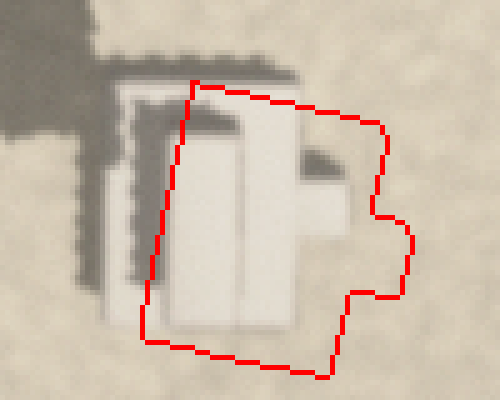

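The overlay (last fit) is off because threshold 36 takes in bench; the block's real corners in the crop are (115,83),(298,80),(296,328),(105,325), the rib top's (168,133),(240,133),(240,325),(165,325). I use those directly.

```bash
cat > ins.py <<'E'
from fit import *
from scipy.optimize import least_squares
def solve(feat,s,p0,cam="wrist"):
    L=np.array([f[0] for f in feat]);U=np.array([f[1] for f in feat])
    def r(p):
        c,si=np.cos(p[2]),np.sin(p[2]);R=np.array([[c,-si,0],[si,c,0],[0,0,1]])
        return (proj(cam,L@R.T+[p[0],p[1],0],s)-U).ravel()
    q=least_squares(r,p0,loss="soft_l1");return q.x,r(q.x).reshape(-1,2).round(1)
E
python3 - <<'E'
from ins import *
s=pickle.load(open("s2.pkl","rb"))
k=lambda a,b:((a+.5)/5-.5+280,(b+.5)/5-.5+180)
a=.024;b=.051
F=[((-.022,.028,a),k(115,83)),((.022,.028,a),k(298,80)),((.022,-.028,a),k(296,328)),((-.022,-.028,a),k(105,325)),
((-.008,.021,b),k(168,133)),((.008,.021,b),k(240,133)),((.008,-.021,b),k(240,325)),((-.008,-.021,b),k(165,325)),
((.033,.007,a),k(347,182)),((.033,-.007,a),k(347,236))]
p,r=solve(F,s,[.445,-.345,-.24]);print(p,np.degrees(p[2]),r.tolist())
E
```

```text
[ 0.45064696 -0.34715124 -0.24835952] -14.229952499880982 [[-3.1, -1.0], [1.1, -0.2], [0.4, 0.4], [-0.9, 0.7], [-0.9, -0.5], [0.5, -0.4], [-0.1, 1.1], [-0.4, 1.0], [1.0, -1.3], [0.6, 0.4]]
```

```bash
python3 -m pendant '[{"translation":[0.3,-1.5,-6],"turn":[0,0,0],"grip":7},{"translation":[0.3,-1.5,-12],"turn":[0,0,0],"grip":7},{"translation":[0.3,-1.5,-18],"turn":[0,0,0],"grip":6},{"translation":[0.3,-1.5,-22],"turn":[0,0,0],"grip":6},{"translation":[0.3,-1.5,-24.2],"turn":[0,0,0],"grip":6},{"translation":[0.3,-1.5,-24.2],"turn":[0,0,0],"grip":6},{"translation":[0.3,-1.5,-24.2],"turn":[0,0,0],"grip":6}]'
python3 -m pendant '[{"translation":[0,0,0],"turn":[0,0,0],"grip":1},{"translation":[0,0,0],"turn":[0,0,0],"grip":1},{"translation":[0,0,0],"turn":[0,0,0],"grip":1},{"translation":[0,0,0],"turn":[0,0,0],"grip":1},{"translation":[0,0,0],"turn":[0,0,0],"grip":1},{"translation":[0,0,0],"turn":[0,0,0],"grip":1}]' 20
```

```text
t: 5.5
eef_pos: [0.4513, -0.3478, 0.0287]
tool_rot: [[0.24, 0.971, 0.001], [0.971, -0.24, -0.001], [-0.001, 0.001, -1.0]]
contact_force: [-0.2, -0.3, -0.8]
finger_gap: 0.0602
finger_force: 0.0
t: 6.25
eef_pos: [0.4505, -0.3479, 0.0274]
tool_rot: [[0.241, 0.971, -0.0], [0.971, -0.241, 0.0], [0.0, -0.0, -1.0]]
contact_force: [-0.9, 0.2, 2.5]
finger_gap: 0.0158
finger_force: 20.0
```

```bash
python3 -m pendant '[{"translation":[0,0,6],"turn":[0,0,0],"grip":1},{"translation":[0,0,12],"turn":[0,0,0],"grip":1},{"translation":[0,5,17],"turn":[0,0,10],"grip":1},{"translation":[0,11,17],"turn":[0,0,20],"grip":1},{"translation":[1,17,17],"turn":[0,0,30],"grip":1},{"translation":[3,23,17],"turn":[0,0,30],"grip":1},{"translation":[5,29,17],"turn":[0,0,30],"grip":1},{"translation":[7,35,17],"turn":[0,0,30],"grip":1}]'
python3 -m pendant '[{"translation":[1,6.5,-3],"turn":[0,0,0],"grip":1},{"translation":[1,6.5,-3],"turn":[0,0,0],"grip":1},{"translation":[1,6.5,-6],"turn":[0,0,0],"grip":1},{"translation":[1,6.5,-6],"turn":[0,0,0],"grip":1},{"translation":[1,6.5,-6],"turn":[0,0,0],"grip":1}]'
python3 - <<'E'
from h import *
import pickle
s=sense();im=read_camera("wrist");cv2.imwrite("pics/w3.png",im);pickle.dump(s,open("s3.pkl","wb"))
print(s["eef_pos"],s["t"]);y=s["tool_rot"][:,1];print(np.degrees(np.arctan2(y[1],y[0])))
E
```

```text
t: 7.25
eef_pos: [0.5195, 0.0004, 0.1975]
tool_rot: [[-0.277, 0.961, 0.0], [0.961, 0.277, -0.0], [-0.0, 0.0, -1.0]]
contact_force: [0.7, -1.2, -0.7]
finger_gap: 0.0159
finger_force: 20.0
t: 7.88
eef_pos: [0.5296, 0.0627, 0.1382]
tool_rot: [[-0.276, 0.961, 0.0], [0.961, 0.276, -0.0], [-0.0, 0.0, -1.0]]
contact_force: [0.3, 0.3, -1.3]
finger_gap: 0.0158
finger_force: 20.0
[0.52960861 0.06271182 0.13823429] 7.875
16.02069135355644
```

View pics/w3.png

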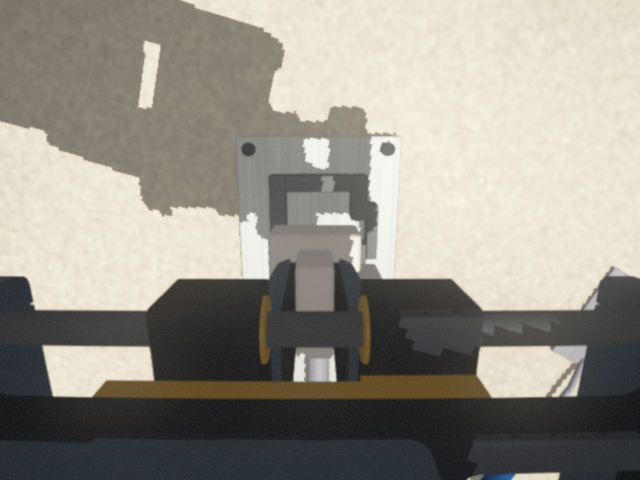

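The picture shows the held insert's far edge at rows 227-236 (columns 270-360), rib end at (314,252), the pocket walls beyond from (269,175) to (366,175), screws at (248,149) and (387,149).

```bash
python3 - <<'E'
from h import *
im=cv2.imread("pics/w3.png")
im=cv2.convertScaleAbs(im,alpha=1.3)
cv2.imwrite("pics/w3c.png",cv2.resize(im[140:285,230:402],None,fx=4,fy=4,interpolation=cv2.INTER_CUBIC))
E
```

```text
(no output)
```

View pics/w3c.png

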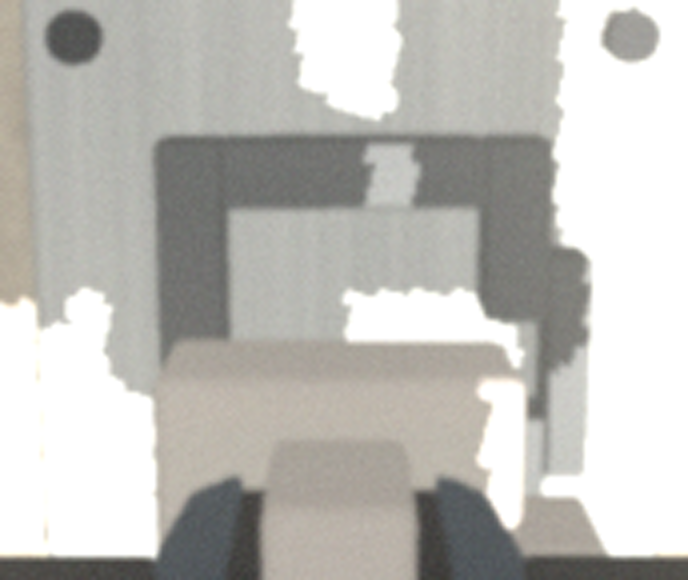

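The crop gives insert edge corners: base (180,343),(505,345), top (160,380),(525,380), rib (265,490),(413,490),(277,440),(407,440); pocket inner-wall tops (219,208),(490,208), outer (157,146),(555,146); screws level, so yaw matches.

```bash
python3 - <<'E'
from ins import *
s=pickle.load(open("s3.pkl","rb"))
k=lambda a,b:((a+.5)/4-.5+230,(b+.5)/4-.5+140)
z=.1382-.0274
F=[((-.022,.028,z),k(180,343)),((.022,.028,z),k(505,344)),((-.022,.028,z+.024),k(159,380)),((.022,.028,z+.024),k(525,380)),
((-.008,.021,z+.051),k(265,490)),((.008,.021,z+.051),k(413,490)),((-.008,.021,z+.024),k(277,440)),((.008,.021,z+.024),k(407,440))]
p,r=solve(F,s,[.53,.07,.28]);print("ins",p,np.degrees(p[2]),r.tolist())
G=[((-.024,.03,.03),k(219,208)),((.024,.03,.03),k(490,208)),((-.036,.042,.03),k(157,147)),((.036,.042,.03),k(555,147))]
q,r=solve(G,s,[.53,.07,.28]);print("poc",q,np.degrees(q[2]),r.tolist())
print("delta cm",(q-p)[:2]*100)
E
```

```text
ins [0.53024504 0.06295234 0.27910987] 15.991817701071403 [[-1.9, -1.4], [1.2, -1.6], [-2.0, -0.0], [1.7, 0.1], [-0.9, 5.3], [2.3, 5.4], [-1.1, -0.4], [0.7, -0.4]]
poc [0.53161886 0.06777279 0.27914658] 15.993920866968889 [[0.7, 0.8], [-0.4, 0.8], [-0.9, -0.8], [0.5, -0.7]]
delta cm [0.13738179 0.48204534]
```

```bash
python3 -m pendant '[{"translation":[0.13,0.46,0],"turn":[0,0,0.1],"grip":1},{"translation":[0.13,0.46,-4],"turn":[0,0,0.1],"grip":1},{"translation":[0.13,0.46,-7],"turn":[0,0,0.1],"grip":1},{"translation":[0.13,0.46,-7.6],"turn":[0,0,0.1],"grip":1},{"translation":[0.13,0.46,-7.6],"turn":[0,0,0.1],"grip":1}]'
python3 -m pendant '[{"translation":[0,0,-0.4],"turn":[0,0,0],"grip":1},{"translation":[0,0,-0.7],"turn":[0,0,0],"grip":1},{"translation":[0,0,-0.9],"turn":[0,0,0],"grip":1},{"translation":[0,0,-0.9],"turn":[0,0,0],"grip":1}]'
```

```text
t: 8.55
eef_pos: [0.5311, 0.068, 0.0621]
tool_rot: [[-0.278, 0.96, 0.0], [0.96, 0.278, 0.0], [-0.0, 0.0, -1.0]]
contact_force: [0.4, 0.6, -1.6]
finger_gap: 0.016
finger_force: 20.0
t: 9.05
eef_pos: [0.5306, 0.0679, 0.0524]
tool_rot: [[-0.278, 0.96, -0.0], [0.96, 0.278, -0.0], [0.0, -0.0, -1.0]]
contact_force: [0.1, -0.2, -2.2]
finger_gap: 0.0158
finger_force: 20.0
```

```bash
python3 -m pendant '[{"translation":[0,0,-0.4],"turn":[0,0,0],"grip":1},{"translation":[0,0,-0.8],"turn":[0,0,0],"grip":1},{"translation":[0,0,-1.1],"turn":[0,0,0],"grip":1},{"translation":[0,0,-1.2],"turn":[0,0,0],"grip":1},{"translation":[0,0,-1.3],"turn":[0,0,0],"grip":1},{"translation":[0,0,-1.35],"turn":[0,0,0],"grip":1}]'
```

```text
t: 9.8
eef_pos: [0.5306, 0.0679, 0.0394]
tool_rot: [[-0.278, 0.96, -0.0], [0.96, 0.278, -0.0], [0.0, -0.0, -1.0]]
contact_force: [-6.9, -1.4, 17.9]
finger_gap: 0.016
finger_force: 20.0
```

```bash
python3 -m pendant '[{"translation":[0,0,0.1],"turn":[0,0,0],"grip":5},{"translation":[0,0,0.1],"turn":[0,0,0],"grip":5},{"translation":[0,0,0.1],"turn":[0,0,0],"grip":5},{"translation":[0,0,0.1],"turn":[0,0,0],"grip":5},{"translation":[0,0,5],"turn":[0,0,0],"grip":6},{"translation":[0,0,11],"turn":[0,0,0],"grip":6},{"translation":[0,0,16],"turn":[0,0,0],"grip":6},{"translation":[0,0,16],"turn":[0,0,0],"grip":6}]'
python3 - <<'E'
from h import *
import pickle
s=sense();im=read_camera("wrist");pickle.dump(s,open("s4.pkl","wb"))
print(s["eef_pos"],s["t"])
cv2.imwrite("pics/w4.png",im)
cv2.imwrite("pics/w4c.png",np.vstack([cv2.resize(im[130:400,220:420],None,fx=2.2,fy=2.2,interpolation=cv2.INTER_CUBIC)]))
E
```

```text
t: 10.8
eef_pos: [0.5327, 0.0681, 0.2027]
tool_rot: [[-0.278, 0.96, 0.007], [0.96, 0.278, 0.001], [-0.001, 0.006, -1.0]]
contact_force: [1.1, 0.0, -0.1]
finger_gap: 0.06
finger_force: 0.0
[0.53269384 0.06810562 0.20267112] 10.8
```

View pics/w4c.png

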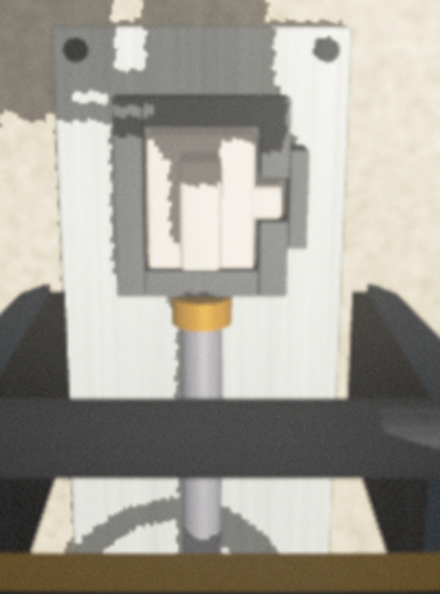

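The insert sits inside the walls, square, tongue in the slot at (268,202). Next the wheel.

```bash
python3 -m pendant '[{"translation":[8.6,-17.3,4.7],"turn":[0,0,0],"grip":6},{"translation":[8.6,-17.3,4.7],"turn":[0,0,0],"grip":6},{"translation":[8.6,-17.3,4.7],"turn":[0,0,0],"grip":6},{"translation":[8.6,-17.3,4.7],"turn":[0,0,0],"grip":6},{"translation":[8.6,-17.3,4.7],"turn":[0,0,0],"grip":6},{"translation":[8.6,-17.3,4.7],"turn":[0,0,0],"grip":6}]'
python3 - <<'E'
from h import *
import pickle
s=sense();im=read_camera("wrist");pickle.dump(s,open("s5.pkl","wb"))
print(s["eef_pos"],s["t"])
for q in("handle","wheel_centre"):
    for r in look_for("wrist",q)[:2]: print(q,r,at("wrist",r["pixel"],.12 if q=="handle" else .084,s).round(4))
cv2.imwrite("pics/w5.png",im)
E
```

```text
t: 11.6
eef_pos: [0.6155, -0.1039, 0.2445]
tool_rot: [[-0.279, 0.96, -0.002], [0.96, 0.279, 0.001], [0.001, -0.002, -1.0]]
contact_force: [-0.0, -1.3, -1.0]
finger_gap: 0.0604
finger_force: 0.0
[ 0.61554911 -0.10389082  0.24454952] 11.6
handle {'pixel': [319.3, 236.2], 'conf': 0.77} [ 0.62   -0.1047  0.12  ]
wheel_centre {'pixel': [282.3, 246.9], 'conf': 0.89} [ 0.5941 -0.1315  0.084 ]
```

View pics/w5.png

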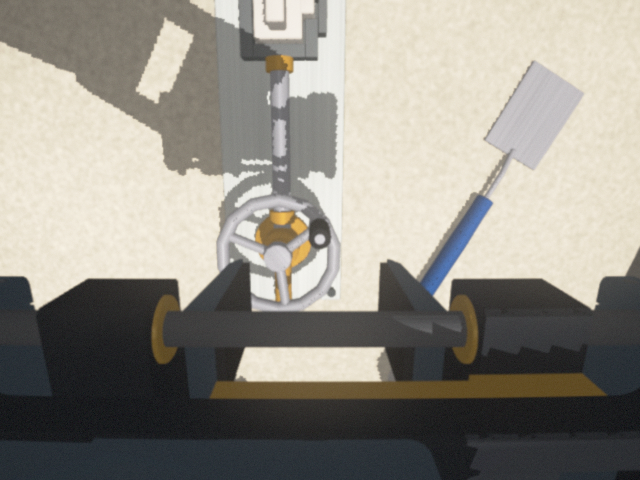

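The wrist picture shows the hub at (277,257), rim spanning columns 218-340 and rows 196-311, handle top near (320,232).

```bash
python3 - <<'E'
from h import *
import pickle
s=pickle.load(open("s5.pkl","rb"));g=cv2.imread("pics/w5.png").mean(2)
print(at("wrist",(277,257),.084,s).round(4))
l,r,t,b=[at("wrist",p,.074,s) for p in((218,253),(340,253),(279,196),(279,311))]
e=np.array([.961,.277,0]);n=np.array([-.277,.961,0])
c=e*((l+r)@e/2)+n*((t+b)@n/2);print("rim",c.round(4),np.linalg.norm(l-r),np.linalg.norm(t-b))
m=((g<60)).astype(np.uint8);m[:, :306]=0;m[:,334:]=0;m[:212]=0;m[256:]=0
k,lab,st,ce=cv2.connectedComponentsWithStats(m);print(st[1:],ce[1:])
for p in((320,230),(320,236)): print(at("wrist",p,.124,s).round(4),at("wrist",p,.103,s).round(4))
print(np.array([.5313,.0685])+.22*np.array([.277,-.961]))
E
```

```text
[ 0.5919 -0.1418  0.084 ]
rim [ 0.5933 -0.1434  0.    ] 0.11212643851869931 0.11013000013854733
[] []
[ 0.6188 -0.0989  0.124 ] [ 0.6204 -0.1033  0.103 ]
[ 0.6201 -0.1034  0.124 ] [ 0.6218 -0.1082  0.103 ]
[ 0.59224 -0.14292]
```

```bash
python3 -m pendant '[{"translation":[0.4,0,-6],"turn":[0,0,0],"grip":7},{"translation":[0.4,0,-10],"turn":[0,0,0],"grip":7},{"translation":[0.4,0,-10],"turn":[0,0,0],"grip":7},{"translation":[0.4,0,-10],"turn":[0,0,0],"grip":7}]'
```

```text
t: 12.25
eef_pos: [0.6214, -0.1049, 0.1476]
tool_rot: [[-0.279, 0.96, 0.002], [0.96, 0.279, -0.0], [-0.001, 0.001, -1.0]]
contact_force: [-0.2, 0.2, 0.9]
finger_gap: 0.07
finger_force: 0.0
```

```bash
python3 -m pendant '[{"translation":[-0.1,0.1,-3],"turn":[0,0,0],"grip":7},{"translation":[-0.1,0.1,-5.6],"turn":[0,0,0],"grip":7},{"translation":[-0.1,0.1,-5.6],"turn":[0,0,0],"grip":7},{"translation":[-0.1,0.1,-5.6],"turn":[0,0,0],"grip":1},{"translation":[-0.1,0.1,-5.6],"turn":[0,0,0],"grip":1},{"translation":[-0.1,0.1,-5.6],"turn":[0,0,0],"grip":1},{"translation":[-0.1,0.1,-5.6],"turn":[0,0,0],"grip":1},{"translation":[-0.1,0.1,-5.6],"turn":[0,0,0],"grip":1}]' 30
```

```text
t: 13.25
eef_pos: [0.6196, -0.1041, 0.09]
tool_rot: [[-0.278, 0.96, 0.0], [0.96, 0.278, -0.0], [-0.0, 0.0, -1.0]]
contact_force: [-0.3, -0.7, -0.2]
finger_gap: 0.0232
finger_force: 0.0
```

```bash
python3 -m pendant '[{"translation":[0,0,0],"turn":[0,0,0],"grip":1},{"translation":[0,0,0],"turn":[0,0,0],"grip":1},{"translation":[0,0,0],"turn":[0,0,0],"grip":1}]' 30
python3 - <<'E'
import numpy as np
C=np.array([.5922,-.1427]);r=.047
def rows(a0,steps):
    p0=r*np.array([np.cos(np.radians(a0)),np.sin(np.radians(a0))])
    for a in steps: print(a,(100*(r*np.array([np.cos(np.radians(a)),np.sin(np.radians(a))])-p0)).round(2))
a0=54.6
rows(a0,[40,25,10,-5]);rows(-5,range(-25,-166,-20))
E
```

```text
t: 13.62
eef_pos: [0.6195, -0.1041, 0.0899]
tool_rot: [[-0.278, 0.96, -0.0], [0.96, 0.278, 0.0], [0.0, -0.0, -1.0]]
contact_force: [-0.7, -0.1, -0.1]
finger_gap: 0.0172
finger_force: 30.0
40 [ 0.88 -0.81]
25 [ 1.54 -1.84]
10 [ 1.91 -3.01]
-5 [ 1.96 -4.24]
-25 [-0.42 -1.58]
-45 [-1.36 -2.91]
-65 [-2.7  -3.85]
-85 [-4.27 -4.27]
-105 [-5.9  -4.13]
-125 [-7.38 -3.44]
-145 [-8.53 -2.29]
-165 [-9.22 -0.81]
```

```bash
python3 -m pendant '[{"translation":[0.88,-0.81,0],"turn":[0,0,0],"grip":1},{"translation":[1.54,-1.84,0],"turn":[0,0,0],"grip":1},{"translation":[1.91,-3.01,0],"turn":[0,0,0],"grip":1},{"translation":[1.96,-4.24,0],"turn":[0,0,0],"grip":1},{"translation":[1.96,-4.24,0],"turn":[0,0,0],"grip":1}]'
python3 -c "
from h import *
s=sense();print(s['eef_pos'],s['contact_force'],s['wrist_torque'])"
```

```text
t: 14.25
eef_pos: [0.6382, -0.1477, 0.0897]
tool_rot: [[-0.278, 0.961, -0.003], [0.961, 0.278, 0.0], [0.001, -0.003, -1.0]]
contact_force: [-11.6, -0.1, 10.3]
finger_gap: 0.0172
finger_force: 30.0
[ 0.63822841 -0.14766141  0.08973247] [-11.64513553  -0.06183053  10.3490786 ] [-0.20870962  2.01432088 -0.05084155]
```

```bash
python3 -m pendant '[{"translation":[-0.52,-1.58,0],"turn":[0,0,0],"grip":1},{"translation":[-1.46,-2.91,0],"turn":[0,0,0],"grip":1},{"translation":[-2.8,-3.85,0],"turn":[0,0,0],"grip":1},{"translation":[-4.37,-4.27,0],"turn":[0,0,0],"grip":1},{"translation":[-4.37,-4.27,0],"turn":[0,0,0],"grip":1}]'
python3 -c "
from h import *
s=sense();print(s['eef_pos'],s['contact_force'],s['wrist_torque'])"
```

```text
t: 14.88
eef_pos: [0.5946, -0.1889, 0.0898]
tool_rot: [[-0.277, 0.961, -0.001], [0.961, 0.277, 0.002], [0.002, -0.001, -1.0]]
contact_force: [-2.9, 11.3, 3.9]
finger_gap: 0.0173
finger_force: 30.0
[ 0.59457078 -0.18893295  0.08982319] [-2.94415916 11.34873211  3.88306749] [1.95413215 0.51343646 0.03774418]
```

```bash
cat > arc.py <<'E'
import numpy as np,sys
a=list(map(float,sys.argv[1:]));C=np.array(a[:2]);p0=np.array(a[2:4])
for t in a[4:]: print(t,(100*(C+.047*np.array([np.cos(np.radians(t)),np.sin(np.radians(t))])-p0)).round(2).tolist())
E
python3 arc.py .5912 -.142 .5954 -.1892 -105 -125 -145 -155 -160 -164 -166
```

```text
-105.0 [-1.64, 0.18]
-125.0 [-3.12, 0.87]
-145.0 [-4.27, 2.02]
-155.0 [-4.68, 2.73]
-160.0 [-4.84, 3.11]
-164.0 [-4.94, 3.42]
-166.0 [-4.98, 3.58]
```

```bash
python3 -m pendant '[{"translation":[-1.64,0.18,0],"turn":[0,0,0],"grip":1},{"translation":[-3.12,0.87,0],"turn":[0,0,0],"grip":1},{"translation":[-4.27,2.02,0],"turn":[0,0,0],"grip":1},{"translation":[-4.68,2.73,0],"turn":[0,0,0],"grip":1},{"translation":[-4.84,3.11,0],"turn":[0,0,0],"grip":1},{"translation":[-4.94,3.42,0],"turn":[0,0,0],"grip":1},{"translation":[-4.98,3.58,0],"turn":[0,0,0],"grip":1},{"translation":[-4.98,3.58,0],"turn":[0,0,0],"grip":1}]'
python3 -c "
from h import *
s=sense();p=s['eef_pos'];print(p,s['contact_force'],np.degrees(np.arctan2(p[1]+.142,p[0]-.5912)))"
```

```text
t: 15.88
eef_pos: [0.5462, -0.1545, 0.09]
tool_rot: [[-0.279, 0.96, 0.001], [0.96, 0.279, -0.002], [-0.002, 0.001, -1.0]]
contact_force: [3.6, -10.5, -6.3]
finger_gap: 0.0173
finger_force: 30.0
[ 0.54615956 -0.15447113  0.09000416] [  3.64336988 -10.52850729  -6.2736969 ] -164.52326386469187
```

```bash
python3 -m pendant '[{"translation":[-0.03,0.1,0],"turn":[0,0,0],"grip":1},{"translation":[-0.05,0.2,0],"turn":[0,0,0],"grip":1},{"translation":[-0.05,0.2,0],"turn":[0,0,0],"grip":1},{"translation":[-0.05,0.2,0],"turn":[0,0,0],"grip":1}]'
python3 -c "
from h import *
s=sense();p=s['eef_pos'];print(p,s['contact_force'],np.degrees(np.arctan2(p[1]+.142,p[0]-.5912)))"
python3 arc.py .5912 -.142 .5451 -.1514 -160 -150 -135 -120 -105 -90 -75 -60
echo; python3 arc.py .5912 -.142 .6147 -.1827 -40 -20 0 20 40 60 80 100 
```

```text
t: 16.38
eef_pos: [0.5461, -0.1539, 0.0901]
tool_rot: [[-0.279, 0.96, 0.002], [0.96, 0.279, -0.004], [-0.004, 0.001, -1.0]]
contact_force: [6.4, -26.1, -11.8]
finger_gap: 0.0173
finger_force: 30.0
[ 0.54609208 -0.15392961  0.09007525] [  6.381198   -26.13213637 -11.77880186] -165.18624794489867
-160.0 [0.19, -0.67]
-150.0 [0.54, -1.41]
-135.0 [1.29, -2.38]
-120.0 [2.26, -3.13]
-105.0 [3.39, -3.6]
-90.0 [4.61, -3.76]
-75.0 [5.83, -3.6]
-60.0 [6.96, -3.13]

-40.0 [1.25, 1.05]
-20.0 [2.07, 2.46]
0.0 [2.35, 4.07]
20.0 [2.07, 5.68]
40.0 [1.25, 7.09]
60.0 [-0.0, 8.14]
80.0 [-1.53, 8.7]
100.0 [-3.17, 8.7]
```

```bash
python3 -m pendant '[{"translation":[0.19,-0.67,0],"turn":[0,0,0],"grip":1},{"translation":[0.54,-1.41,0],"turn":[0,0,0],"grip":1},{"translation":[1.29,-2.38,0],"turn":[0,0,0],"grip":1},{"translation":[2.26,-3.13,0],"turn":[0,0,0],"grip":1},{"translation":[3.39,-3.6,0],"turn":[0,0,0],"grip":1},{"translation":[4.61,-3.76,0],"turn":[0,0,0],"grip":1},{"translation":[5.83,-3.6,0],"turn":[0,0,0],"grip":1},{"translation":[6.96,-3.13,0],"turn":[0,0,0],"grip":1}]'
python3 -c "
from h import *
s=sense();p=s['eef_pos'];print(p,s['contact_force'],np.degrees(np.arctan2(p[1]+.142,p[0]-.5912)))"

```

```text
t: 17.38
eef_pos: [0.6147, -0.1827, 0.0898]
tool_rot: [[-0.278, 0.96, -0.002], [0.96, 0.278, 0.001], [0.001, -0.002, -1.0]]
contact_force: [-6.2, 6.8, 7.2]
finger_gap: 0.0174
finger_force: 30.0
[ 0.61472463 -0.18269694  0.08984982] [-6.20156058  6.84333221  7.21478918] -59.97018857369908
```

```bash
python3 -m pendant '[{"translation":[1.25,1.05,0],"turn":[0,0,0],"grip":1},{"translation":[2.07,2.46,0],"turn":[0,0,0],"grip":1},{"translation":[2.35,4.07,0],"turn":[0,0,0],"grip":1},{"translation":[2.07,5.68,0],"turn":[0,0,0],"grip":1},{"translation":[1.25,7.09,0],"turn":[0,0,0],"grip":1},{"translation":[0,8.14,0],"turn":[0,0,0],"grip":1},{"translation":[-1.53,8.7,0],"turn":[0,0,0],"grip":1},{"translation":[-3.17,8.7,0],"turn":[0,0,0],"grip":1}]'
python3 -c "
from h import *
s=sense();p=s['eef_pos'];print(p,s['contact_force'],np.degrees(np.arctan2(p[1]+.142,p[0]-.5912)))"
python3 arc.py .5912 -.142 .5830 -.0957 120 140 160 180 200 220 240 260
echo; python3 arc.py .5912 -.142 .5830 -.1883 280 300 320 340 360 380 400 420
```

```text
t: 18.38
eef_pos: [0.5821, -0.0953, 0.0899]
tool_rot: [[-0.279, 0.96, 0.0], [0.96, 0.279, 0.0], [-0.0, 0.0, -1.0]]
contact_force: [4.8, -11.0, -2.8]
finger_gap: 0.0173
finger_force: 30.0
[ 0.58211547 -0.09525862  0.08994348] [  4.83853332 -10.98444335  -2.78814661] 100.99872672059881
120.0 [-1.53, -0.56]
140.0 [-2.78, -1.61]
160.0 [-3.6, -3.02]
180.0 [-3.88, -4.63]
200.0 [-3.6, -6.24]
220.0 [-2.78, -7.65]
240.0 [-1.53, -8.7]
260.0 [0.0, -9.26]

280.0 [1.64, 0.0]
300.0 [3.17, 0.56]
320.0 [4.42, 1.61]
340.0 [5.24, 3.02]
360.0 [5.52, 4.63]
380.0 [5.24, 6.24]
400.0 [4.42, 7.65]
420.0 [3.17, 8.7]
```

```bash
python3 -m pendant '[{"translation":[-1.53,-0.56,0],"turn":[0,0,0],"grip":1},{"translation":[-2.78,-1.61,0],"turn":[0,0,0],"grip":1},{"translation":[-3.6,-3.02,0],"turn":[0,0,0],"grip":1},{"translation":[-3.88,-4.63,0],"turn":[0,0,0],"grip":1},{"translation":[-3.6,-6.24,0],"turn":[0,0,0],"grip":1},{"translation":[-2.78,-7.65,0],"turn":[0,0,0],"grip":1},{"translation":[-1.53,-8.7,0],"turn":[0,0,0],"grip":1},{"translation":[0,-9.26,0],"turn":[0,0,0],"grip":1}]'
python3 -m pendant '[{"translation":[1.64,0,0],"turn":[0,0,0],"grip":1},{"translation":[3.17,0.56,0],"turn":[0,0,0],"grip":1},{"translation":[4.42,1.61,0],"turn":[0,0,0],"grip":1},{"translation":[5.24,3.02,0],"turn":[0,0,0],"grip":1},{"translation":[5.52,4.63,0],"turn":[0,0,0],"grip":1},{"translation":[5.24,6.24,0],"turn":[0,0,0],"grip":1},{"translation":[4.42,7.65,0],"turn":[0,0,0],"grip":1},{"translation":[3.17,8.7,0],"turn":[0,0,0],"grip":1}]'
python3 -c "
from h import *
s=sense();p=s['eef_pos'];print(p,s['contact_force'],np.degrees(np.arctan2(p[1]+.142,p[0]-.5912)))"
python3 arc.py .5912 -.142 .6147 -.1013 80 100 120 140 160 180 190 196
```

```text
t: 19.38
eef_pos: [0.5826, -0.1884, 0.0898]
tool_rot: [[-0.277, 0.961, -0.002], [0.961, 0.277, 0.002], [0.002, -0.001, -1.0]]
contact_force: [1.2, 21.6, 7.5]
finger_gap: 0.0177
finger_force: 30.0
t: 20.38
eef_pos: [0.6141, -0.1003, 0.0899]
tool_rot: [[-0.279, 0.96, 0.0], [0.96, 0.279, 0.0], [-0.0, 0.0, -1.0]]
contact_force: [-1.7, -10.1, 2.2]
finger_gap: 0.0176
finger_force: 30.0
[ 0.61414171 -0.10029863  0.08989425] [ -1.72106367 -10.0543903    2.17716761] 61.18292373346492
80.0 [-1.53, 0.56]
100.0 [-3.17, 0.56]
120.0 [-4.7, 0.0]
140.0 [-5.95, -1.05]
160.0 [-6.77, -2.46]
180.0 [-7.05, -4.07]
190.0 [-6.98, -4.89]
196.0 [-6.87, -5.37]
```

```bash
python3 -m pendant '[{"translation":[-1.53,0.56,0],"turn":[0,0,0],"grip":1},{"translation":[-3.17,0.56,0],"turn":[0,0,0],"grip":1},{"translation":[-4.7,0,0],"turn":[0,0,0],"grip":1},{"translation":[-5.95,-1.05,0],"turn":[0,0,0],"grip":1},{"translation":[-6.77,-2.46,0],"turn":[0,0,0],"grip":1},{"translation":[-7.05,-4.07,0],"turn":[0,0,0],"grip":1},{"translation":[-6.98,-4.89,0],"turn":[0,0,0],"grip":1},{"translation":[-6.87,-5.37,0],"turn":[0,0,0],"grip":1}]'
python3 -m pendant '[{"translation":[0,0,0],"turn":[0,0,0],"grip":1},{"translation":[0,0,0],"turn":[0,0,0],"grip":1},{"translation":[0,0,0],"turn":[0,0,0],"grip":1},{"translation":[0,0,0],"turn":[0,0,0],"grip":1}]'
python3 -c "
from h import *
s=sense();p=s['eef_pos'];print(p,s['contact_force'],s['finger_gap'],np.degrees(np.arctan2(p[1]+.142,p[0]-.5912)))
read_camera('side')
for q in('handle','wheel_centre'): print(q,look_for('side',q)[:1])
print(look_for('scene','insert')[:1])
print(proj('side',[[.546,-.1545,.11]]))"
```

```text
t: 21.38
eef_pos: [0.5461, -0.1553, 0.09]
tool_rot: [[-0.277, 0.961, 0.001], [0.961, 0.277, 0.001], [0.0, 0.002, -1.0]]
contact_force: [10.2, 7.7, -4.5]
finger_gap: 0.0176
finger_force: 30.0
t: 21.88
eef_pos: [0.5461, -0.155, 0.09]
tool_rot: [[-0.278, 0.961, 0.001], [0.961, 0.278, 0.0], [-0.0, 0.001, -1.0]]
contact_force: [9.1, 3.5, -3.0]
finger_gap: 0.0172
finger_force: 30.0
[ 0.54611577 -0.15503688  0.08997827] [ 9.12724802  3.52190789 -2.95855507] 0.017171410269777927 -163.8718678409579
handle [{'pixel': [397.2, 287.7], 'conf': 0.26}]
wheel_centre [{'pixel': [395.3, 288.7], 'conf': 0.6}]
[{'pixel': [261.8, 157.3], 'conf': 0.72}]
[[370.44509562 283.78813598]]
```

```bash
python3 -c "
from cell import *
print(sign_off())"
```

```text
the job is handed in; nothing more can be done
None
```

I seated and released the insert, closed the valve onto its stop, opened it two full turns, and handed the job in at about 22 s with the handle still gripped at 30 N; the sign-off returned no verdict.

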